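# Lift the hot lid off the chocolate melting pot

### The arm

A 6-joint arm with a two-finger parallel gripper is mounted at the origin on the work surface. World frame = base frame: x ahead of the robot, y to its left, z up, the work surface at z = 0. Lengths are in m, angles in degrees, forces in N, time in s.
With the tool pointing down it reaches from about 0.35 to 0.975 m from the base axis. Payload 17.4 kg.
Tool frame: the origin (TCP) lies between the finger pads; the fingertips stand 22 mm ahead of it and the grasp point (between the pads) lies 3 mm ahead of it; z points along the fingers, y is the line along which they close (so a half turn about z gives the same grasp; the last joint's range is limited). The gripper opens to 85 mm and grips with 20 to 120 N. Pads are 22 mm wide; open, the fingers measure 114 mm over their backs; the gripper's body (76 mm by 85 mm) begins 54 mm behind the grasp point. The pads swing forward as they close: fully open they stand 13 mm farther back than shut.
Start: joints at [-73.556, 6.646, 82.598, -0, 90.757, -2.166], TCP at [0.215, -0.64, 0.253] pointing down, gripper open.
Joint ranges: [-162.19, 162.19], [-47.58, 125.68], [4.15, 143.07], [-65.23, 245.23], [0.69, 171.88], [-170.13, 170.13]. Speed limits (degrees/s): [108.29, 108.29, 127.2, 180, 180, 180].

### API

Orientations are given as [roll, pitch, yaw] about the fixed x, y, z axes, in that order (R = Rz(yaw) Ry(pitch) Rx(roll)).
In Python, from rig import ctrl gives the robot as it stands.
- The arm moves only by the tool move_arm, never from a script. Its argument "moves" is a list that holds one entry, the list of rows, each a list of 5 numbers: the shift along the tool's x, y, z in m, then the turn about the tool's z in rad, then the finger opening in m, from 0 to 0.0854. In form: [[[dx, dy, dz, yaw, grip], ...]]. A call has exactly 8 rows; each row shifts and turns the commanded pose from where the row before left it, along the tool's axes as they then stand; what a row does not reach is not made up. A row lasts 1/10 s, in which the tool goes at most 50 mm and 8.59 degrees, less where a joint would pass 70% of its speed; a pose out of reach is approached as far as the arm can. A call is refused whole if a number of a shift passes 0.05 or a number of a turn 0.15, either way. A call with a gripper value outside its range is refused whole. The fingers move at their own pace and stop on an object; "grip_force" is the grip in N (left out, the last holds). Time passes only in rows, so rows that do not move let the fingers close, or fill a call up. It gives the time, the measured TCP pose, the force, the opening and the grip force at its end, in the units of the state.
- ctrl.state(): the state, without advancing time (a new reading comes with each control period).
- ctrl.capture(name): name is "scene" or "top" or "wrist"; returns the picture (480x640x3 uint8, red, green, blue); there is no depth.
- ctrl.get_calibration(name): a dict with "camera_matrix" (3x3 intrinsics, pixels), "dist" ([k1, k2, p1, p2, k3] as OpenCV has them; the pictures are not rectified), "pose" (4x4, takes a point from camera to world coordinates); the wrist camera has in their place "hand_eye" (4x4, takes a point from camera to tool coordinates, whose origin is the TCP and whose axes are the flange's). Camera axes: x right, y up, looking along -z (the intrinsics and any distortion apply to the point x, -y, -z); pixel columns grow to the right and rows downward; lengths in m; the calibration is good to about 2 mm. A picture is of the moment at which its call begins: read the wrist's pose just before it. get_calibration takes no time and is no camera call.
- ctrl.job_done(): hands the job in; it is judged then, once.
The state is a dict: "time": time; "q": joint angles; "joint_vel": joint speeds; "tau": joint torques, N m; "position": TCP position; "tcp_rot": TCP orientation; "contact_force": force on the tool from outside, world axes, zero at the start; "wrist_torque": the same for the moment, N m; "finger_gap": finger opening in m; "grasp_force": force on a finger pad.
Only numpy, scipy, OpenCV 4.12 (cv2) and the standard library are available. Lean on these libraries where they do the work, as an engineer would, in place of code of your own. Each camera call takes 0.05 s, during which the arm holds its last target. There are 200 camera calls.

### The job

Uncover the large melting pot: its lid is hot, so take the upright lid lifter by its wooden handle, slide its flat tongue under the lid's loop, lift the lid off level and put it down in the middle of the round cork trivet, without dropping it or touching it with the gripper. Then slide the lifter out of the loop and stand it back upright where it stood. Leave the small pot's lid alone.

Things in the scene. Friction and masses are not known exactly. Their poses are not given: they have to be found in the camera images.
- lid: Lid, 180 mm across, about 0.4 kg, on the large fixed pot (rim 75 mm up). Origin: centre of its underside plug (148 mm across, 5 mm deep), z up. Plate top 14 mm above origin. Rectangular loop of 8 mm round bar: top bar along the lid's y, centred, underside 54, top 62 mm above origin; legs at y = -50 and 50 mm, so 92 x 40 mm free. Same from x and -x. Yaw within 0.5 rad of 0.
- lifter_grip (a point): Lid lifter, 155 mm tall, 0.22 kg, self-standing. Point: centre of its upright wooden handle (24 x 24 x 80 mm), 115 mm above the underside; z up, x the way its flat foot, the tongue, points (yaw within 0.5 rad of 0). Tongue x -33 to 33, y -18 to 18, 6 mm thick; front lip x 28 to 33, top 14 mm above underside. 10 mm rod rises at x = -28 to 50 mm, then slants to the handle's foot.
- trivet: Round cork trivet, 200 mm across, 12 mm thick, fixed on the counter on the other side from the large pot. Origin: centre of its underside, z up; its top is 12 mm above the origin.
- small_lid: Bystander, to be left alone: lid 110 mm across with a loop 64 mm wide of its own, on the small melting pot (100 mm across, fixed). Origin: centre of its plug's underside, 60 mm above the counter; its loop's top is 46 mm above the origin.
Mind the look-alikes: they are no part of the job. Leave any green or red look-alike of the part that bears lifter_grip alone. What is shaped like the lid but blue or yellow is not meant.

How it is judged:
By the outcome, as a careful person would: the job done as asked, in the order asked, and still so for the second after the job is handed in, with the robot touching nothing.
It also fails if it takes over 64 s, if anything falls off the work surface, if the arm or the gripper's body presses on something with over 40 N, if the wrist force passes 120 N, or if a joint passes its speed limit or range.

## Working session

There is one attempt and no reset: what is moved stays moved. The work goes in short steps, Python scripts to look and compute and a tool call to move; the robot and the scene stay as the last step left them, time stands still between calls to the robot, and variables do not carry over. Pictures are saved under pics/ and viewed, at most 10 in all, crops included, and the job is handed in when it is done.

Besides the shell and the picture viewer there is one more tool, called after "Emit:" as name(argument=value, ...), one argument or row to a line, values as JSON. move_arm: Moves the arm, as the interface text tells. Its arguments: {"type":"object","properties":{"moves":{"type":"array"},"grip_force":{"type":"number"}},"required":["moves"]}

```bash
ls; mkdir -p pics; python3 - <<'E'
from rig import ctrl
import cv2
for n in("scene","top"):
    cv2.imwrite(f"pics/{n}0.png",ctrl.capture(n)[:,:,::-1])
    c=ctrl.get_calibration(n);print(n,c["camera_matrix"],c["dist"],c["pose"])
print(ctrl.get_calibration("wrist"));print(ctrl.state())
E
```

```text
pics
scene [[471.79528082   0.         316.39932403]
 [  0.         471.79528082 244.6296658 ]
 [  0.           0.           1.        ]] [-0.11151328  0.          0.          0.          0.        ] [[ 0.5830589  -0.67834828  0.44708605  0.99113267]
 [ 0.81242561  0.48861478 -0.31815125 -0.19091959]
 [-0.0026355   0.54872508  0.83599871  0.99960533]
 [ 0.          0.          0.          1.        ]]
top [[621.53401043   0.         327.23474488]
 [  0.         621.53401043 239.90222949]
 [  0.           0.           1.        ]] [-0.03487389  0.          0.          0.          0.        ] [[ 0.01127382  0.99710621 -0.07518055  0.3720339 ]
 [-0.9999308   0.01098916 -0.00419888  0.15766862]
 [-0.00336056  0.07522268  0.9971611   1.65358766]
 [ 0.          0.          0.          1.        ]]
{'camera_matrix': array([[422.99284751,   0.        , 321.33520239],
       [  0.        , 422.99284751, 232.9790625 ],
       [  0.        ,   0.        ,   1.        ]]), 'dist': array([0.0086211, 0.       , 0.       , 0.       , 0.       ]), 'hand_eye': array([[ 1.67001284e-03,  9.52801089e-01
[... 282 characters left out ...]
 1.00000000e+00]])}
{'time': 0.1, 'q': array([-7.35547844e+01,  6.67111772e+00,  8.26329771e+01, -6.32070955e-04,
        9.07540249e+01, -2.16594587e+00]), 'joint_vel': array([ 0.00293517, -0.06716063, -0.11793302, -0.01909171,  0.05395487,
        0.11105713]), 'tau': array([ 2.69852317e-03, -7.33662772e+01, -6.33788824e+01, -6.28960350e-06,
        5.28071600e-03, -6.88333171e-05]), 'position': array([ 0.21536841, -0.63956847,  0.25262754]), 'tcp_rot': array([-1.79941898e+02, -1.56499610e-03,  1.86111527e+01]), 'contact_force': array([-0.53231638,  0.45854264, -0.54227633]), 'wrist_torque': array([0.00078185, 0.00027709, 0.02857047]), 'grasp_force': 0.0, 'finger_gap': 0.08520024501946967}
```

View pics/scene0.png

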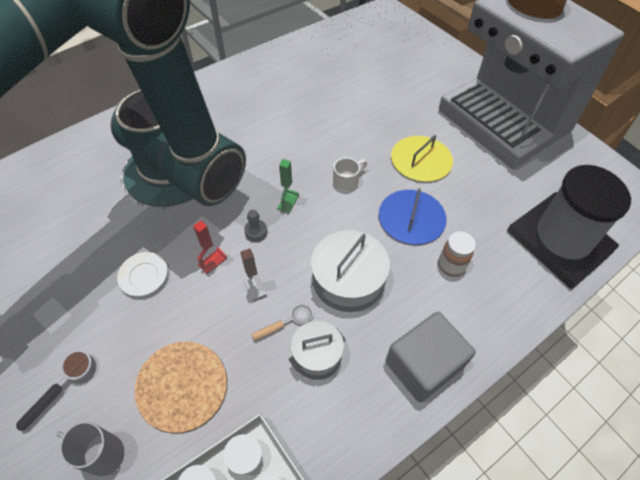

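View pics/top0.png

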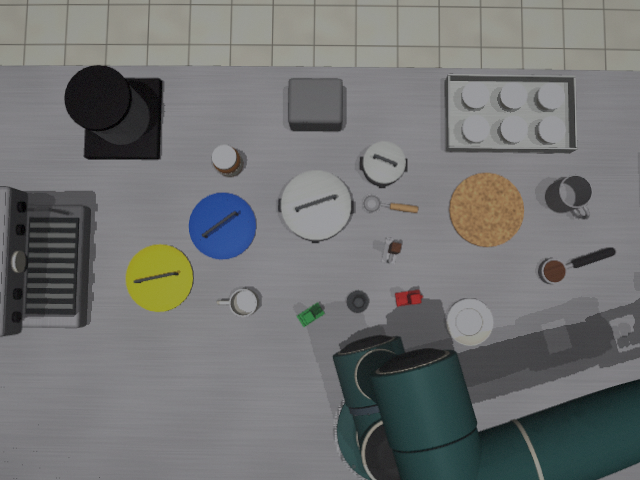

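Lifter candidates: brown-handled at top (395,247)/scene (250,263), red at (408,298)/(205,240), green at (311,314)/(287,178). I choose the brown (wood) one. Lid candidates: grey on the large pot at (316,205), blue (222,225), yellow (160,278), small grey (384,162). I choose the large grey one. The trivet is at top (487,209).

```bash
cat > h.py <<'E'
import numpy as np,cv2
from rig import ctrl
from scipy.spatial.transform import Rotation as Ro
def pose(n,st=None):
    c=ctrl.get_calibration(n)
    if n!="wrist": return c,np.array(c["pose"])
    st=st or ctrl.state();T=np.eye(4);T[:3,:3]=Ro.from_euler("xyz",st["tcp_rot"],degrees=True).as_matrix();T[:3,3]=st["position"]
    return c,T@c["hand_eye"]
def ray(n,uv,st=None):
    c,P=pose(n,st)
    p=cv2.undistortPoints(np.array(uv,float).reshape(-1,1,2),c["camera_matrix"],c["dist"]).reshape(-1,2)
    d=np.c_[p[:,0],-p[:,1],-np.ones(len(p))]@P[:3,:3].T
    return P[:3,3],d
def onz(n,uv,z,st=None):
    o,d=ray(n,uv,st); return o+d*((z-o[2])/d[:,2])[:,None]
def proj(n,X,st=None):
    c,P=pose(n,st);X=(np.atleast_2d(X)-P[:3,3])@P[:3,:3]
    X=X*[1,-1,-1];return cv2.projectPoints(X.reshape(-1,1,3),np.zeros(3),np.zeros(3),c["camera_matrix"],c["dist"])[0].reshape(-1,2)
E
python3 - <<'E'
from h import *
t=cv2.imread("pics/top0.png");s=cv2.imread("pics/scene0.png")
a=cv2.resize(t[160:280,270:430],None,fx=4.5,fy=4.5,interpolation=2)[:540,:]
a=cv2.resize(t[160:280,270:430],(400,300),interpolation=2)
b=cv2.resize(s[220:310,225:395],(400,212),interpolation=2)
c=cv2.resize(t[230:270,370:430],(400,267),interpolation=2);d=cv2.resize(s[240:310,225:300],(286,267),interpolation=2)
im=np.zeros((600,800,3),np.uint8);im[:300,:400]=a;im[:212,400:]=b;im[300:567,:400]=c;im[300:567,400:686]=d
cv2.imwrite("pics/crop1.png",im)
print("lid loop/plate",onz("top",[[316,204.5]],.070+.014))
# trivet
hsv=cv2.cvtColor(t,cv2.COLOR_BGR2HSV);m=cv2.inRange(hsv,(5,70,90),(22,255,255))
k=[q for q in cv2.findContours(m,0,1)[0] if cv2.contourArea(q)>30]
for q in k:print(cv2.minEnclosingCircle(q),cv2.contourArea(q))
q=max(k,key=cv2.contourArea);e=cv2.fitEllipse(q);print(e,onz("top",[e[0]],.012))
E
```

```text
lid loop/plate [[0.58036854 0.19387503 0.084     ]]
((403.5, 207.5), 13.729630470275879) 148.0
((486.1875, 209.42578125), 37.395023345947266) 4218.0
((486.2318115234375, 209.4715118408203), (72.58455657958984, 73.99993896484375), 119.35408782958984) [[ 0.58171523 -0.25782106  0.012     ]]
```

View pics/crop1.png

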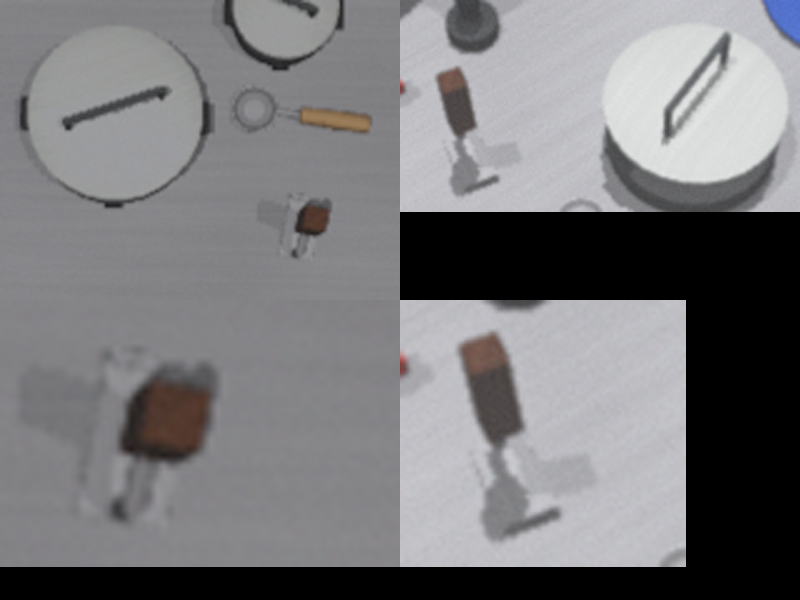

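The crop confirms the wooden-handled lifter (handle top at top-view (396,247), scene (247,254)), and the large grey lid's loop runs from top (297,210) to (337,197).

```bash
python3 - <<'E'
from h import *
print(onz("top",[[396,247.5]],.155),onz("scene",[[247.3,253.6]],.155))
a,b=onz("top",[[297.2,209.6],[336,196.8]],.070+.062);print(a,b,np.arctan2(-(a-b)[0],(a-b)[1]))
print("tongue edge",onz("top",[[385,238],[382.7,262]],.006))
# lid plate circle
t=cv2.imread("pics/top0.png");hsv=cv2.cvtColor(t,cv2.COLOR_BGR2HSV)
m=cv2.inRange(hsv,(0,0,165),(179,60,255));m=cv2.morphologyEx(m,3,np.ones((9,9)))
for q in cv2.findContours(m,0,1)[0]:
    if cv2.contourArea(q)>1500:e=cv2.fitEllipse(cv2.convexHull(q));print(e,onz("top",[e[0]],.082))
st=ctrl.state();print(st["position"],st["tcp_rot"])
E
```

```text
[[ 0.46844374 -0.00234887  0.155     ]] [[ 0.4722715  -0.00168919  0.155     ]]
[0.56083869 0.23895059 0.132     ] [0.5936771  0.14364441 0.132     ] 0.3318176262108597
tongue edge [[0.50301781 0.01107585 0.006     ]
 [0.43912244 0.01689518 0.006     ]]
[ 0.21536841 -0.63956847  0.25262754] [-1.79941898e+02 -1.56499610e-03  1.86111527e+01]
```

Emit:
move_arm(
  moves=[
    [[0.028,-0.0327,0,0,0.085],[0.028,-0.0327,0,0,0.085],[0.028,-0.0327,0,0,0.085],[0.028,-0.0327,0,0,0.085],[0.028,-0.0327,0,0,0.085],[0.028,-0.0327,0,0,0.085],[0.028,-0.0327,0,0,0.085],[0.028,-0.0327,0,0,0.085]],
  ],
)

```text
time: 0.9
position: [0.3444, -0.3186, 0.2531]
tcp_rot: [-180.0, -0.0, 18.6]
contact_force: [-0.0, -0.9, 0.4]
finger_gap: 0.0853
grasp_force: 0.0
```

Emit:
move_arm(
  moves=[
    [[0.028,-0.0327,0,0,0.085],[0.028,-0.0327,0,0,0.085],[0.028,-0.0327,0,0,0.085],[0.028,-0.0327,0,0,0.085],[0.028,-0.0327,0,0,0.085],[0.028,-0.0327,0,0,0.085],[0.028,-0.0327,0,0,0.085],[0.028,-0.0327,0,0,0.085]],
  ],
)

```text
time: 1.7
position: [0.4732, 0.001, 0.2532]
tcp_rot: [180.0, -0.0, 18.6]
contact_force: [1.1, -1.0, -0.5]
finger_gap: 0.085
grasp_force: 0.0
```

Emit:
move_arm(
  moves=[
    [[0,0,0,0.14,0.085],[0,0,0,0.14,0.085],[0,0,0,0.13,0.085],[0,0,0,0,0.085],[0,0,0,0,0.085],[0,0,0,0,0.085],[0,0,0,0,0.085],[0,0,0,0,0.085]],
  ],
)

```text
time: 2.5
position: [0.473, -0.001, 0.2533]
tcp_rot: [-180.0, -0.0, -4.8]
contact_force: [0.6, 0.6, 0.2]
finger_gap: 0.0846
grasp_force: 0.0
```

```bash
python3 - <<'E'
from h import *
st=ctrl.state();print(st["position"],st["tcp_rot"],st["q"])
im=ctrl.capture("wrist");cv2.imwrite("pics/w1.png",im[:,:,::-1])
print(proj("wrist",[[.47,-.002,.155],[.47,-.002,0]],st))
import json;json.dump({k:np.array(v).tolist() for k,v in st.items()},open("w1.json","w"))
E
```

```text
[ 0.47299155 -0.00098294  0.25331045] [-1.79998763e+02 -1.18982551e-03 -4.82869948e+00] [-3.21018128e+00 -1.92108866e+01  1.06382340e+02  1.20437491e-03
  9.28273226e+01  9.16185776e+01]
[[326.4046115  252.38746447]
 [324.57906116 192.49121271]]
```

View pics/w1.png

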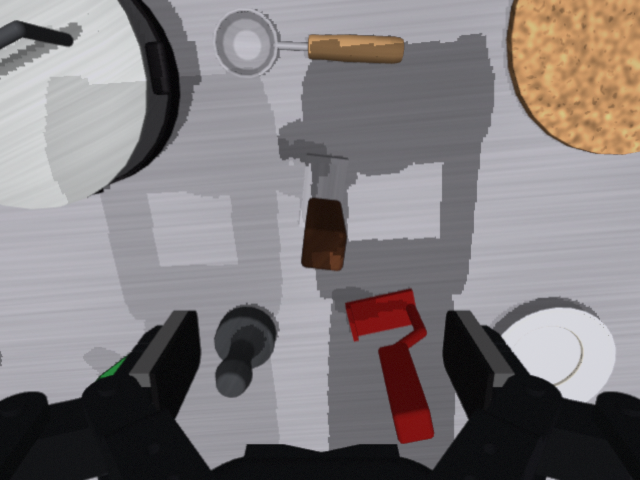

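The wrist view shows the handle's top face between (302,265)-(341,269) and (305,227)-(347,233), and the tongue's lip from (305,154) to (347,158). The red lifter sits behind at (400,390).

```bash
python3 - <<'E'
from h import *
import json;st=json.load(open("w1.json"))
im=cv2.imread("pics/w1.png");hsv=cv2.cvtColor(im,cv2.COLOR_BGR2HSV)
m=cv2.inRange(hsv,(0,90,15),(15,255,140));m[:180]=0;m[275:]=0;m[:,:280]=0;m[:,370:]=0
q=max(cv2.findContours(m,0,1)[0],key=cv2.contourArea)
p=cv2.approxPolyDP(q,3,True).reshape(-1,2);print(p)
P=onz("wrist",[[302,266],[341,270],[347,234],[305,228]],.155,st);print(P,P.mean(0))
L=onz("wrist",[[305,154],[347,158]],.014,st);d=L[0]-L[1];print(L,L.mean(0),np.hypot(*d[:2]),"yaw",np.degrees(np.arctan2(-d[0],d[1])))
for i in(0,2):
  d=P[i]-P[i+1];print(np.hypot(*d[:2]),np.degrees(np.arctan2(-d[0],d[1])))
E
```

```text
[[313 198]
 [309 201]
 [302 263]
 [337 270]
 [342 265]
 [345 242]
 [337 201]]
[[ 0.46307666  0.01216372  0.155     ]
 [ 0.45889786 -0.00928878  0.155     ]
 [ 0.47967841 -0.01397828  0.155     ]
 [ 0.48494397  0.00841915  0.155     ]] [ 0.47164922 -0.00067105  0.155     ]
[[ 0.50727858  0.01162874  0.014     ]
 [ 0.50102653 -0.02339342  0.014     ]] [ 0.50415256 -0.00588234  0.014     ] 0.03557583854436177 yaw -10.121648021502757
0.02185571898646389 -11.02277427901378
0.023008063135753452 166.77019390906057
```

Emit:
move_arm(
  moves=[
    [[-0.001,-0.001,0,0.095,0.085],[0,0,0.025,0,0.085],[0,0,0.03,0,0.085],[0,0,0.03,0,0.085],[0,0,0.03,0,0.085],[0,0,0.018,0,0.085],[0,0,0,0,0.085],[0,0,0,0,0.085]],
  ],
  grip_force=60,
)

```text
time: 3.35
position: [0.4723, 0.0001, 0.121]
tcp_rot: [-180.0, -0.0, -10.3]
contact_force: [-0.4, -0.2, 0.2]
finger_gap: 0.0849
grasp_force: 0.0
```

Emit:
move_arm(
  moves=[
    [[0,0,0,0,0.06],[0,0,0,0,0.04],[0,0,0,0,0.02],[0,0,0,0,0.015],[0,0,0,0,0.015],[0,0,0,0,0.015],[0,0,0,0,0.015],[0,0,0,0,0.015]],
  ],
  grip_force=60,
)

```text
time: 4.15
position: [0.4723, 0.0001, 0.1207]
tcp_rot: [180.0, -0.0, -10.3]
contact_force: [-0.8, -1.7, 6.8]
finger_gap: 0.0232
grasp_force: 59.8
```

Emit:
move_arm(
  moves=[
    [[0,0,-0.01,0,0.015],[0,0,-0.03,0,0.015],[0,0,-0.04,0,0.015],[0,0,-0.04,0,0.015],[-0.007,-0.038,-0.01,0,0.015],[-0.007,-0.038,0,0,0.015],[-0.007,-0.038,0,0,0.015],[-0.007,-0.038,0,0,0.015]],
  ],
)

```text
time: 4.95
position: [0.4713, 0.1563, 0.2508]
tcp_rot: [-180.0, 0.0, -10.3]
contact_force: [0.5, -0.7, -0.7]
finger_gap: 0.0238
grasp_force: 59.2
```

Emit:
move_arm(
  moves=[
    [[0,0,0,-0.1,0.015],[0,0,0,-0.14,0.015],[0,0,0,-0.14,0.015],[0,0,0,-0.13,0.015],[0,0,0,0,0.015],[0,0,0,0,0.015],[0,0,0,0,0.015],[0,0,0,0,0.015]],
  ],
)

```text
time: 5.75
position: [0.4718, 0.1547, 0.2503]
tcp_rot: [-180.0, 0.0, 18.8]
contact_force: [-0.5, 0.5, -2.5]
finger_gap: 0.0235
grasp_force: 59.8
```

```bash
python3 - <<'E'
from h import *
st=ctrl.state();print(st["position"],st["tcp_rot"],st["finger_gap"])
im=ctrl.capture("wrist");cv2.imwrite("pics/w2.png",im[:,:,::-1])
import json;json.dump({k:np.array(v).tolist() for k,v in st.items()},open("w2.json","w"))
E
```

```text
[0.47176141 0.15471767 0.25033133] [-1.79995499e+02  6.74569636e-03  1.87845020e+01] 0.023534218482795174
```

View pics/w2.png

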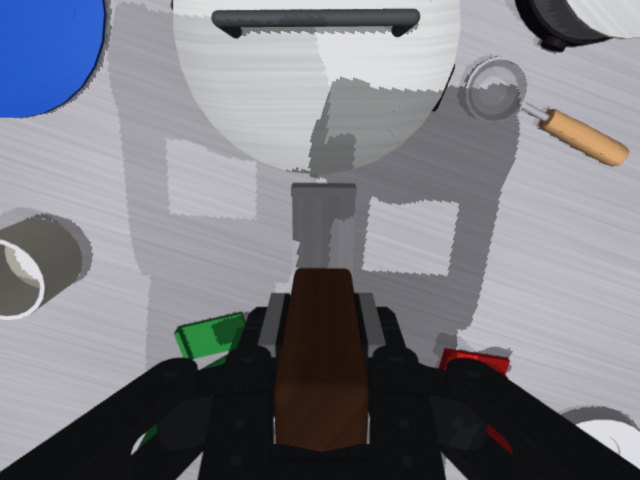

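The loop's bar runs from (212,19) to (420,17), nearly square to the tool. The tongue's lip runs from (292,185) to (356,185).

```bash
python3 - <<'E'
from h import *
import json;st=json.load(open("w2.json"))
R=Ro.from_euler("xyz",st["tcp_rot"],degrees=True).as_matrix();o=np.array(st["position"])
B=onz("wrist",[[212,19],[420,17]],.128,st);L=onz("wrist",[[292,185],[356,185]],.1443,st)
for n,X in(("bar",B),("lip",L)):
    Y=(X-o)@R;print(n,X.mean(0),Y,Y.mean(0),np.hypot(*(X[0]-X[1])[:2]))
im=cv2.imread("pics/w2.png")
g=cv2.cvtColor(im,cv2.COLOR_BGR2GRAY)
print(g[0:45:2,316],g[176:196,324])
E
```

```text
bar [0.58198337 0.19677062 0.128     ] [[ 0.11735373 -0.05805699  0.12232207]
 [ 0.11846026  0.04943515  0.1223135 ]] [ 0.117907   -0.00431092  0.12231779] 0.10749783323602626
lip [0.50376251 0.1655234  0.1443    ] [[ 0.03375728 -0.01725398  0.10602871]
 [ 0.03382     0.01741962  0.10602598]] [3.37886423e-02 8.28177667e-05 1.06027344e-01] 0.03467366200392545
[222 222 222 222 213  73  73  80  88  73  64  57  46  69 144 129 203 222
 221 200 202 210 210] [116 119 152 183 189 185 158 104  68  66  68  77  87  91  91  92  91  91
  92  91]
```

Emit:
move_arm(
  moves=[
    [[0,-0.0045,0.016,0,0.015],[0,0,0.016,0,0.015],[0.01,0,0,0,0.015],[0.025,0,0,0,0.015],[0.03,0,0,0,0.015],[0.03,0,0,0,0.015],[0.022,0,0,0,0.015],[0,0,0,0,0.015]],
  ],
)

```text
time: 6.6
position: [0.5832, 0.1976, 0.2169]
tcp_rot: [-180.0, 0.1, 18.9]
contact_force: [-0.1, 0.2, -2.4]
finger_gap: 0.0234
grasp_force: 59.6
```

```bash
python3 - <<'E'
from h import *
st=ctrl.state();print(st["position"],st["tcp_rot"],st["contact_force"])
s=ctrl.capture("scene")[:,:,::-1];w=ctrl.capture("wrist")[:,:,::-1]
im=np.zeros((420,760,3),np.uint8);im[:,:440]=cv2.resize(s[190:330,270:417],(440,420),interpolation=2);im[:240,440:]=cv2.resize(w,(320,240))
cv2.imwrite("pics/c3.png",im)
E
```

```text
[0.58317569 0.19756505 0.21688696] [-1.79996175e+02  7.61091596e-02  1.88872220e+01] [-0.06860968  0.2170167  -2.39138421]
```

View pics/c3.png

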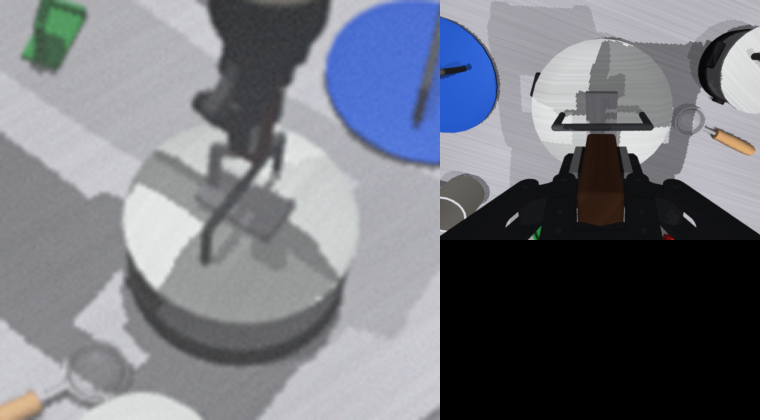

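The tongue is through the loop and roughly centred. I'll lift slowly.

Emit:
move_arm(
  moves=[
    [[0,0,-0.004,0,0.015],[0,0,-0.006,0,0.015],[0,0,-0.005,0,0.015],[0,0,-0.003,0,0.015],[0,0,-0.003,0,0.015],[0,0,-0.003,0,0.015],[0,0,-0.003,0,0.015],[0,0,-0.003,0,0.015]],
  ],
  grip_force=90,
)

```text
time: 7.5
position: [0.5809, 0.1968, 0.2482]
tcp_rot: [-180.0, 0.0, 18.9]
contact_force: [0.3, -1.2, -4.5]
finger_gap: 0.0228
grasp_force: 89.7
```

Emit:
move_arm(
  moves=[
    [[0,0,-0.004,0,0.015],[0,0,-0.006,0,0.015],[0,0,-0.008,0,0.015],[0,0,-0.01,0,0.015],[0,0,-0.01,0,0.015],[0,0,-0.01,0,0.015],[0,0,-0.008,0,0.015],[0,0,-0.004,0,0.015]],
  ],
)

```text
time: 8.3
position: [0.5812, 0.1969, 0.3095]
tcp_rot: [180.0, -0.1, 18.9]
contact_force: [-0.3, 1.3, -5.8]
finger_gap: 0.0227
grasp_force: 89.7
```

```bash
python3 - <<'E'
from h import *
st=ctrl.state();print(st["position"],st["tcp_rot"],st["contact_force"],st["wrist_torque"])
s=ctrl.capture("scene")[:,:,::-1];w=ctrl.capture("wrist")[:,:,::-1]
im=np.zeros((420,760,3),np.uint8);im[:,:440]=cv2.resize(s[160:320,270:438],(440,420),interpolation=2);im[:240,440:]=cv2.resize(w,(320,240))
cv2.imwrite("pics/c4.png",im)
E
```

```text
[0.5811728  0.19689704 0.3095254 ] [ 1.79995186e+02 -6.22348266e-02  1.88949905e+01] [-0.30607231  1.3348426  -5.82481841] [-0.02169472 -0.04345565 -0.04874364]
```

View pics/c4.png

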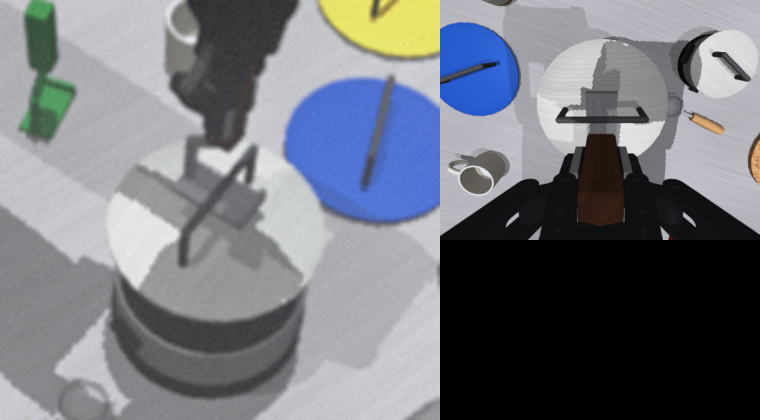

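The lid hangs level on the tongue's middle, clear of the pot. I'll carry it to the trivet with a smooth ramp.

Emit:
move_arm(
  moves=[
    [[-0.0011,0.0032,0,0,0.015],[-0.0022,0.0063,0,0,0.015],[-0.0032,0.0095,0,0,0.015],[-0.0043,0.0127,0,0,0.015],[-0.0054,0.0158,0,0,0.015],[-0.0065,0.019,0,0,0.015],[-0.0076,0.0221,0,0,0.015],[-0.0087,0.0253,0,0,0.015]],
  ],
)

```text
time: 9.2
position: [0.5808, 0.0746, 0.3084]
tcp_rot: [180.0, -0.0, 18.9]
contact_force: [0.3, -0.6, -5.0]
finger_gap: 0.0231
grasp_force: 89.6
```

Emit:
move_arm(
  moves=[
    [[-0.0087,0.0253,0,0,0.015],[-0.0087,0.0253,0,0,0.015],[-0.0087,0.0253,0,0,0.015],[-0.0087,0.0253,0,0,0.015],[-0.0087,0.0253,0,0,0.015],[-0.0087,0.0253,0,0,0.015],[-0.0087,0.0253,0,0,0.015],[-0.0087,0.0253,0,0,0.015]],
  ],
)

```text
time: 10.0
position: [0.58, -0.1398, 0.3084]
tcp_rot: [180.0, -0.0, 18.9]
contact_force: [1.1, 0.2, -5.1]
finger_gap: 0.023
grasp_force: 89.6
```

Emit:
move_arm(
  moves=[
    [[-0.0087,0.0253,0,0,0.015],[-0.0076,0.0221,0,0,0.015],[-0.0065,0.019,0,0,0.015],[-0.0054,0.0158,0,0,0.015],[-0.0043,0.0127,0,0,0.015],[-0.0032,0.0095,0,0,0.015],[-0.0022,0.0063,0,0,0.015],[-0.0011,0.0032,0,0,0.015]],
  ],
)

```text
time: 10.8
position: [0.5807, -0.2583, 0.3082]
tcp_rot: [-180.0, 0.0, 18.9]
contact_force: [0.1, 1.3, -5.7]
finger_gap: 0.023
grasp_force: 89.8
```

```bash
python3 - <<'E'
from h import *
st=ctrl.state();print(st["position"],st["tcp_rot"],st["contact_force"])
t=ctrl.capture("top")[:,:,::-1];w=ctrl.capture("wrist")[:,:,::-1]
cv2.imwrite("pics/w5.png",w)
im=np.zeros((480,800,3),np.uint8);im[:,:480]=cv2.resize(t[130:290,400:560],(480,480),interpolation=2);im[:240,480:]=cv2.resize(w,(320,240))
cv2.imwrite("pics/c5.png",im)
E
```

```text
[ 0.58071194 -0.2582555   0.30823539] [-1.79989576e+02  3.87951676e-03  1.88945822e+01] [ 0.12901297  1.29133401 -5.65413594]
```

View pics/c5.png

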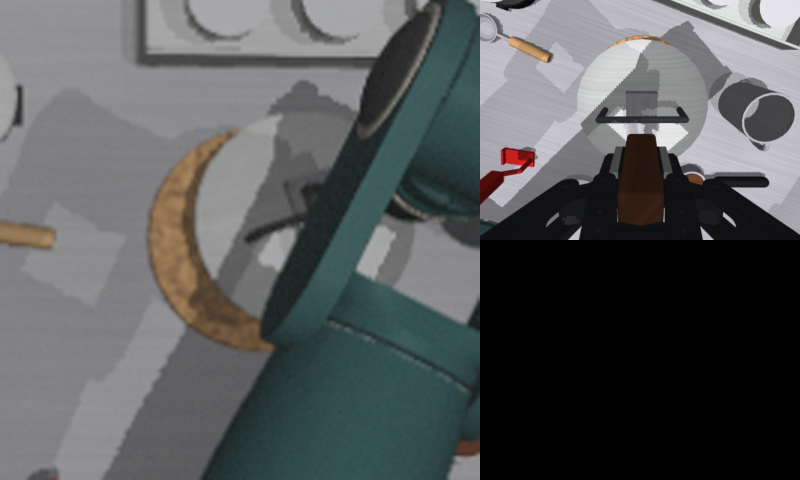

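Emit:
move_arm(
  moves=[
    [[0,0,0.005,0,0.015],[0,0,0.01,0,0.015],[0,0,0.018,0,0.015],[0,0,0.022,0,0.015],[0,0,0.022,0,0.015],[0,0,0.018,0,0.015],[0,0,0.01,0,0.015],[0,0,0.005,0,0.015]],
  ],
)

```text
time: 11.7
position: [0.5805, -0.2577, 0.1969]
tcp_rot: [-179.9, 0.1, 18.9]
contact_force: [0.5, 0.5, -5.2]
finger_gap: 0.0232
grasp_force: 89.6
```

Emit:
move_arm(
  moves=[
    [[0,0,0.004,0,0.015],[0,0,0.004,0,0.015],[0,0,0.004,0,0.015],[0,0,0.004,0,0.015],[0,0,0.004,0,0.015],[0,0,0.005,0,0.015],[0,0,0.006,0,0.015],[0,0,0.006,0,0.015]],
  ],
)

```text
time: 12.5
position: [0.5808, -0.258, 0.161]
tcp_rot: [180.0, -0.0, 18.9]
contact_force: [0.0, -0.3, -1.9]
finger_gap: 0.0232
grasp_force: 90.2
```

```bash
python3 - <<'E'
from h import *
st=ctrl.state();print(st["position"],st["tcp_rot"],st["contact_force"])
s=ctrl.capture("scene")[:,:,::-1];w=ctrl.capture("wrist")[:,:,::-1]
im=np.zeros((480,800,3),np.uint8);im[:,:480]=cv2.resize(s[300:460,100:260],(480,480),interpolation=2);im[:240,480:]=cv2.resize(w,(320,240))
cv2.imwrite("pics/c6.png",im)
E
```

```text
[ 0.58075848 -0.25796168  0.16096331] [ 1.79989318e+02 -1.19568454e-02  1.88937021e+01] [ 1.04981090e-03 -2.97031781e-01 -1.92055115e+00]
```

View pics/c6.png

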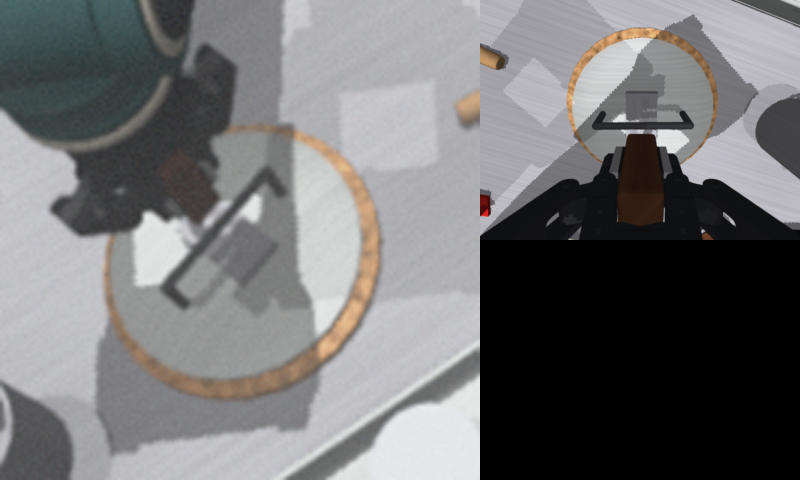

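The lid sits centred on the trivet and the loop bar is free of the tongue. I'll withdraw, then go back.

Emit:
move_arm(
  moves=[
    [[-0.006,0,0,0,0.015],[-0.014,0,0,0,0.015],[-0.02,0,0,0,0.015],[-0.025,0,0,0,0.015],[-0.025,0,0,0,0.015],[-0.02,0,0,0,0.015],[-0.01,0,-0.01,0,0.015],[0,0,-0.03,0,0.015]],
  ],
)

```text
time: 13.4
position: [0.4652, -0.2968, 0.2002]
tcp_rot: [-179.8, 0.1, 18.8]
contact_force: [1.1, -0.8, -1.8]
finger_gap: 0.0231
grasp_force: 90.0
```

Emit:
move_arm(
  moves=[
    [[0,0,-0.035,0.1,0.015],[0,0,-0.025,0.14,0.015],[0,0,-0.01,0.14,0.015],[0,0,0,0.13,0.015],[0,0,0,0,0.015],[0,0,0,0,0.015],[0,0,0,0,0.015],[0,0,0,0,0.015]],
  ],
)

```text
time: 14.2
position: [0.4671, -0.2968, 0.2711]
tcp_rot: [-180.0, 0.0, -10.2]
contact_force: [0.4, 0.1, -2.4]
finger_gap: 0.0228
grasp_force: 90.1
```

```bash
cat > go.py <<'E'
from h import *
import sys
st=ctrl.state();o=np.array(st["position"]);R=Ro.from_euler("xyz",st["tcp_rot"],degrees=True).as_matrix()
print(o,st["tcp_rot"],st["contact_force"],st["finger_gap"]);print("tool delta",(np.array([.4723,.0001,.1207])-o)@R,"turn",np.radians(st["tcp_rot"][2]+10.3))
E
python3 go.py
```

```text
[ 0.46710537 -0.29675528  0.27113999] [-1.79987672e+02  1.95318403e-02 -1.02147843e+01] [ 0.44737239  0.1325614  -2.44371136] 0.02284300468590074
tool delta [-0.04748034 -0.29303892  0.15051924] turn 0.001487294235123493
```

Emit:
move_arm(
  moves=[
    [[-0.0032,-0.02,0,0,0.015],[-0.0057,-0.035,0,0,0.015],[-0.0075,-0.046,0,0,0.015],[-0.0075,-0.046,0,0,0.015],[-0.0075,-0.046,0,0,0.015],[-0.0075,-0.046,0,0,0.015],[-0.0055,-0.034,0,0,0.015],[-0.0032,-0.02,0,0,0.015]],
  ],
)

```text
time: 15.0
position: [0.4725, 0.0024, 0.2714]
tcp_rot: [-180.0, -0.0, -10.1]
contact_force: [-0.3, -0.8, -2.3]
finger_gap: 0.0229
grasp_force: 90.0
```

Emit:
move_arm(
  moves=[
    [[0,0,0.02,0,0.015],[0,0,0.035,0,0.015],[0,0,0.035,0,0.015],[0,0,0.02,0,0.015],[0,0,0.01,0,0.015],[0,0,0,0,0.015],[0,0,0,0,0.015],[0,0,0,0,0.015]],
  ],
)

```text
time: 15.8
position: [0.4734, -0.0001, 0.1527]
tcp_rot: [-180.0, -0.1, -10.3]
contact_force: [0.3, -0.6, -1.2]
finger_gap: 0.0231
grasp_force: 90.2
```

```bash
python3 go.py
```

```text
[ 4.73414422e-01 -5.03430334e-05  1.52724106e-01] [-1.79985820e+02 -1.06615188e-01 -1.03123441e+01] [ 0.34451091 -0.59197721 -1.19308721] 0.023064488699189915
tool delta [-1.18292159e-03  5.95081113e-05  3.20219466e-02] turn -0.00021544467863967025
```

Emit:
move_arm(
  moves=[
    [[-0.001,0,0.01,0,0.015],[0,0,0.01,0,0.015],[0,0,0.006,0,0.015],[0,0,0.003,0,0.015],[0,0,0.001,0,0.015],[0,0,0.001,0,0.015],[0,0,0,0,0.015],[0,0,0,0,0.015]],
  ],
)

```text
time: 16.6
position: [0.4721, 0.0001, 0.1208]
tcp_rot: [180.0, -0.0, -10.3]
contact_force: [-0.9, -1.6, 2.7]
finger_gap: 0.023
grasp_force: 90.5
```

```bash
python3 go.py
```

```text
[4.72145395e-01 9.08500379e-05 1.20831639e-01] [ 1.79999875e+02 -4.87490844e-02 -1.03260674e+01] [-0.94827816 -1.55693233  2.66756545] 0.022967298373913293
tool delta [ 1.50349128e-04 -3.67150379e-05  1.31766691e-04] turn -0.00045496128549350545
```

Down with light contact (+2.7 N up). I'll release gently and go up.

Emit:
move_arm(
  moves=[
    [[0,0,0,0,0.024],[0,0,0,0,0.026],[0,0,0,0,0.03],[0,0,0,0,0.04],[0,0,0,0,0.055],[0,0,0,0,0.07],[0,0,0,0,0.085],[0,0,0,0,0.085]],
  ],
  grip_force=20,
)

```text
time: 17.4
position: [0.4719, 0.0002, 0.1203]
tcp_rot: [-180.0, 0.0, -10.3]
contact_force: [0.1, -0.4, 0.3]
finger_gap: 0.0847
grasp_force: 0.0
```

Emit:
move_arm(
  moves=[
    [[0,0,-0.005,0,0.085],[0,0,-0.01,0,0.085],[0,0,-0.02,0,0.085],[0,0,-0.03,0,0.085],[0,0,-0.03,0,0.085],[0,0,-0.03,0,0.085],[0,0,-0.02,0,0.085],[0,0,0,0,0.085]],
  ],
)

```text
time: 18.2
position: [0.4725, 0.0001, 0.2693]
tcp_rot: [-180.0, -0.3, -10.3]
contact_force: [0.3, -0.5, 0.4]
finger_gap: 0.0851
grasp_force: 0.0
```

```bash
python3 - <<'E'
from h import *
st=ctrl.state();print(st["position"],st["contact_force"])
s=ctrl.capture("scene")[:,:,::-1];w=ctrl.capture("wrist")[:,:,::-1]
im=np.zeros((480,800,3),np.uint8);im[:,:480]=s[:,60:540];im[:240,480:]=cv2.resize(w,(320,240))
im[240:,480:]=cv2.resize(s[315:435,115:275],(320,240),interpolation=2)
cv2.imwrite("pics/c7.png",im)
E
```

```text
[4.72539183e-01 1.18984398e-04 2.69285282e-01] [ 0.27299102 -0.48105112  0.40906365]
```

View pics/c7.png

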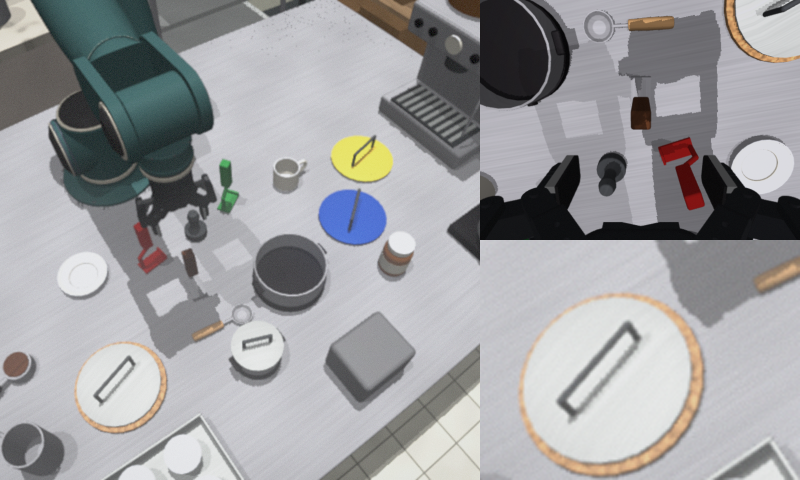

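The lid lies centred on the trivet, the lifter stands upright in its place, and the small lid is undisturbed.

```bash
python3 -c "
from rig import ctrl
print(ctrl.job_done())"
```

```text
the job is handed in; nothing more can be done
None
```

The job is handed in: the large pot's lid lies in the middle of the cork trivet, and the wooden-handled lifter stands upright back in its place. The small pot's lid was not touched, and about 18 of the 64 s were used.

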